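Lift the parts basket out of the ultrasonic cleaner and hold it level to drip

TASK

The ultrasonic cleaner has finished its cycle. Swing its lid right back by the grip at the front until it stands upright or farther and stays open, then take the wire basket by the bridge handle, lift it straight up with its two collet holders in it until its feet are well clear of the tank's rim (about 5 cm), and hold it there over the tank, level and still, for four seconds to let the parts drip off. Keep the basket level all the way, leave the things round the cleaner where they are, and finish while still holding the basket there: do not put it down or let go.

Things in the scene. Friction and masses are not known exactly. Their poses are not given: they have to be found in the camera images.
- cleaner: bench-top ultrasonic cleaner, fixed; steel case 150 (x) by 250 mm (y), rim 155 mm above the bench; origin on the bench under its middle; -x is the front with the two dials, +x the hinge side, z up; turned up to 0.35 rad. Drained tank 126 by 226 mm inside, 12 mm walls, floor 55 mm above the bench. Side grips and drain cock reach 30 mm beyond the case, the dials 20 mm
- tank_mouth (a point): centre of the tank's open mouth, at rim height (155 mm above the bench), axes as the cleaner's; hidden under the lid at first
- lid (a joint): angle of the lid in rad: 0 shut, 1.57 upright, 1.75 the stop, leaning back. Starts shut or ajar (0 to 0.25). A stiff hinge: the lid stays where it is left, and 3 to 4 N at the grip move it
- lid_hinge (a point): middle of the hinge line, which runs along the cleaner's y: 76 mm behind the cleaner's centre (+x), 159 mm above the bench. The lid is 152 by 254 mm, 10 mm thick
- lid_grip (a point): middle of the lid's grip, a black plastic lug at the middle of its front edge: 26 mm wide (y), 16 mm high, 50 mm long; this point is 21 mm from its free end, 181 mm from the hinge line (4 mm above its level when shut). Turns with the lid: x to the hinge, y along the hinge, z out of the lid's top. Pinched across the 26 mm from above it pivots between the fingers as the lid swings, the hand need not turn
- basket_grip (a point): middle of the wire basket's handle sleeve, on a bridge over its middle: black, 64 mm long (x), 14 mm thick (y, pinch across it), 20 mm high; 84 mm above the basket's feet, 16 mm below the rim at the start. Axes as the cleaner's, z up. Basket 112 (x) by 190 mm (y), sides 58 mm high, mesh floor 10 mm above the feet; loose in the tank, 3 mm or more to spare; 0.6 to 0.95 kg with its parts
- big_holder_mid (a point): centre of the larger collet holder, a steel drum 42 mm across and 36 mm high, standing loose in one end of the basket
- small_holder_mid (a point): centre of the smaller collet holder, a steel drum 38 mm across and 30 mm high, standing loose in the other end of the basket
- flat_holder_mid (a point): bystander, leave alone; this point is its centre: spare collet holder: plain steel drum 48 mm across, 26 mm high, waiting beside the cleaner
- hole_saw_mid (a point): bystander, leave alone; this point is its centre: hole saw: open steel cup with teeth, 56 mm across, 45 mm high, beside the cleaner
- oil_bottle_mid (a point): bystander, leave alone; this point is its centre: little white oil bottle, 36 mm across, 105 mm high, standing beside the cleaner
- pliers_mid (a point): bystander, leave alone; this point is its centre: pliers lying flat, 165 mm long, 68 mm wide, 14 mm high
- spanner_mid (a point): bystander, leave alone; this point is its centre: combination spanner lying flat, 197 mm long, 6 mm high
- tape_mid (a point): bystander, leave alone; this point is its centre: roll of masking tape lying flat, 100 mm across, 25 mm high

How it is judged:
By the outcome, as a careful person would: the job done as asked, in the order asked, and still so for the second after the job is handed in, while the arm keeps its last pose, push and grip.
It also fails if it takes over 61 s, if anything falls off the work surface, if the arm or the gripper's body presses on something with over 40 N, if the wrist force passes 120 N, or if a joint passes its speed limit or range.

ROBOT

A 6-joint arm with a two-finger parallel gripper is mounted at the origin on a cart in front of the work surface, level with it; the furniture and walls round the work are solid. World frame = base frame: x ahead of the robot, y to its left, z up, the work surface at z = 0. Lengths are in m, angles in degrees, forces in N, time in s.
With the tool pointing down it reaches from about 0.325 to 0.85 m from the base axis. Payload 15.5 kg.
Tool frame: the origin (TCP) lies at the very end of the fingers, on their centre line; the grasp point (between the pads) lies arm.grip_depth behind it (arm.grip_depth is the distance from the TCP to the grasp point, in m); z points along the fingers, y is the line along which they close (so a half turn about z gives the same grasp; the last joint's range is limited). The gripper opens to 91 mm and grips with 3 to 60 N. Pads are 32 mm wide; open, the fingers measure 118 mm over their backs; the gripper's body (76 mm by 178 mm) begins 60 mm behind the grasp point.
Start: joints at [-82.191, 28.281, 77.091, -0, 74.628, -5.472], TCP at [0.144, -0.608, 0.214] pointing down, gripper open.
Joint ranges: [-166.48, 166.48], [-47.26, 123.95], [12.59, 153.08], [-70.14, 250.14], [6.76, 159.57], [-176.63, 176.63]. Speed limits (degrees/s): [108.29, 108.29, 147.25, 172.46, 172.46, 172.46].

INTERFACE

Orientations are given as a 3x3 rotation matrix whose columns are the frame's x, y, z axes.
In Python, from rig import arm gives the robot as it stands. Calls block until the motion is done:
- arm.move_to(position, orientation): joint-space move of the TCP to a pose.
- arm.move_l(position, orientation=None, feed=0.15): straight line of the TCP; orientation=None keeps the orientation; feed is the mean speed in m/s.
- arm.move_joints(angles): joint-space move.
- arm.grip(opening): finger opening in m; the grip force is fixed at half the most; returns when the fingers have stopped.
- arm.sleep(seconds).
- arm.solve_ik(position, orientation): joint angles nearest the present ones, or None.
- arm.snapshot(name): name is "side" or "top" or "wrist"; returns the picture (480x640x3 uint8, red, green, blue); there is no depth.
- arm.get_calibration(name): a dict with "intrinsics" (3x3 intrinsics, pixels), "cam_to_world" (4x4, takes a point from camera to world coordinates). Camera axes: x right, y down, z forward; pixel columns grow to the right and rows downward; lengths in m; the calibration is good to about 2 mm. A picture is of the moment at which its call begins: read the wrist's pose just before it. get_calibration takes no time and is no camera call; for the wrist camera it gives the pose at the moment of the call.
A pose or a line that the arm cannot do raises arm.Unreachable and nothing moves.
- arm.sign_off(): hands the job in; it is judged then, once.
Readings, each from a call of its own:
- arm.current_t(): time.
- arm.current_joint_positions(): joint angles.
- arm.current_dq(): joint speeds.
- arm.current_tau(): joint torques, N m.
- arm.current_ee_pos(): TCP position.
- arm.current_tool_rot(): TCP orientation.
- arm.current_force(): force on the tool from outside, world axes, zero at the start.
- arm.current_torque(): the same for the moment, N m.
- arm.current_width(): finger opening in m.
- arm.current_grasp_force(): force on a finger pad.
Only numpy, scipy, OpenCV 4.12 (cv2) and the standard library are available. Lean on these libraries where they do the work, as an engineer would, in place of code of your own. Each camera call takes 0.05 s, during which the arm holds its last target. There are 200 camera calls.

## Working session

There is one attempt and no reset: what is moved stays moved. The work goes in short steps, each a Python script; the robot and the scene stay as the last script left them, time stands still between calls to the robot, and variables do not carry over. Pictures are saved under pics/ and viewed, at most 10 in all, crops included, and the job is handed in when it is done.

```bash
ls; mkdir -p pics; python3 - <<'E'
from rig import arm
import cv2,numpy as np
a=arm.snapshot("top");b=arm.snapshot("side")
cv2.imwrite("pics/top0.png",a[:,:,::-1]);cv2.imwrite("pics/side0.png",b[:,:,::-1])
for n in("top","side","wrist"):
    c=arm.get_calibration(n);print(n,c["intrinsics"].round(1).tolist(),c["cam_to_world"].round(3).tolist())
print(arm.grip_depth,arm.current_t(),arm.current_tool_rot().round(3).tolist() if hasattr(arm.current_tool_rot(),'round') else arm.current_tool_rot(),arm.current_width())
E
```

```text
pics
top [[523.6, 0.0, 323.1], [0.0, 523.6, 250.0], [0.0, 0.0, 1.0]] [[-0.021, -0.992, 0.126, 0.393], [-1.0, 0.021, -0.001, 0.023], [-0.001, -0.126, -0.992, 1.476], [0.0, 0.0, 0.0, 1.0]]
side [[575.5, 0.0, 316.3], [0.0, 575.5, 236.7], [0.0, 0.0, 1.0]] [[-0.934, -0.218, 0.282, 0.247], [-0.356, 0.618, -0.701, 0.811], [-0.022, -0.755, -0.655, 0.905], [0.0, 0.0, 0.0, 1.0]]
wrist [[405.6, 0.0, 314.1], [0.0, 405.6, 239.1], [0.0, 0.0, 1.0]] [[0.229, -0.941, -0.249, 0.214], [-0.973, -0.222, -0.057, -0.592], [-0.002, 0.255, -0.967, 0.385], [0.0, 0.0, 0.0, 1.0]]
0.0188 0.1 [[0.973, 0.23, -0.0], [0.23, -0.973, 0.001], [0.0, -0.001, -1.0]] 0.09165539259162483
```

View pics/top0.png

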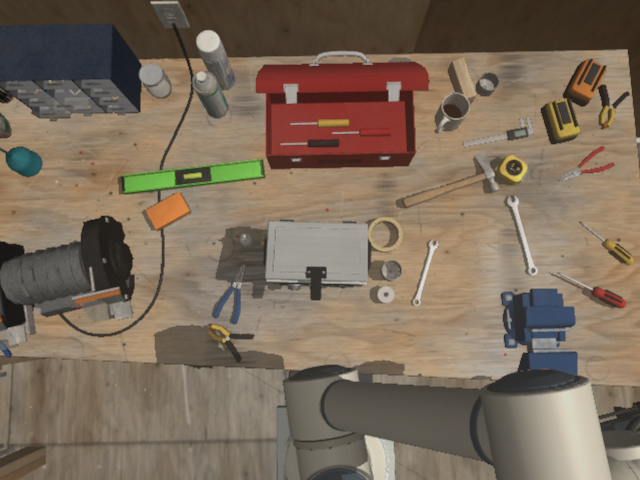

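View pics/side0.png

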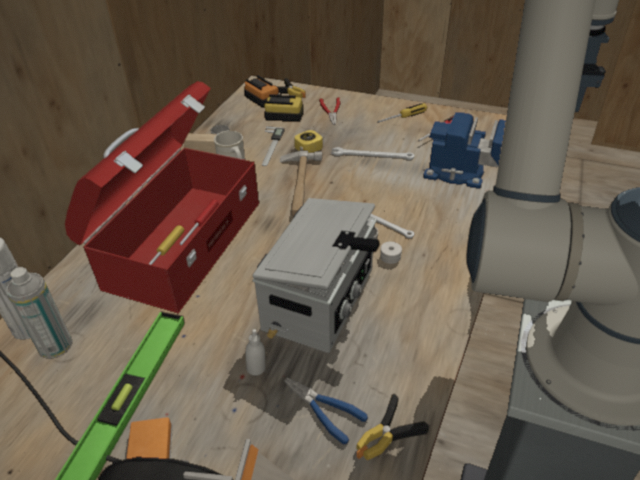

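The cleaner's lid spans about (265–370, 220–288) in the top view, and its grip runs down to about (316, 299). In the side view the grip's free end is at about (378, 244). The bottle and pliers are on its +y side; the tape, saw, flat holder and spanner are on the −y side. I'll triangulate next.

```bash
cat > h.py <<'E'
from rig import arm
import cv2,numpy as np
def ray(c,p):
    K,T=np.array(c["intrinsics"]),np.array(c["cam_to_world"])
    d=T[:3,:3]@np.linalg.inv(K)@np.array([p[0],p[1],1.]);return T[:3,3],d/np.linalg.norm(d)
def plane(c,p,z):
    o,d=ray(c,p);return o+d*(z-o[2])/d[2]
def tri(obs):
    A=0;b=0
    for c,p in obs:
        o,d=ray(c,p);M=np.eye(3)-np.outer(d,d);A=A+M;b=b+M@o
    x=np.linalg.solve(A,b);return x,[np.linalg.norm(np.cross(x-ray(c,p)[0],ray(c,p)[1])) for c,p in obs]
def proj(c,X):
    K,T=np.array(c["intrinsics"]),np.array(c["cam_to_world"])
    v=K@(T[:3,:3].T@(np.array(X)-T[:3,3]));return v[:2]/v[2]
def tool(yaw): # tool x at yaw (rad), pointing down
    c,s=np.cos(yaw),np.sin(yaw);return np.array([[c,s,0],[s,-c,0],[0,0,-1.]])
E
python3 - <<'E'
from h import *
t,s=arm.get_calibration("top"),arm.get_calibration("side")
print("grip end",tri([(t,(316,299)),(s,(378,244))]))
# lid back corners approx
for p in [(268,221),(367,222),(370,285),(265,279)]: print(p,plane(t,p,.165).round(3))
a,b=cv2.imread("pics/top0.png"),cv2.imread("pics/side0.png")
A=cv2.resize(a[200:320,230:430],None,fx=4,fy=4,interpolation=cv2.INTER_CUBIC)
B=cv2.resize(b[190:360,240:440],None,fx=3,fy=3,interpolation=cv2.INTER_CUBIC)
cv2.imwrite("pics/c1.png",A)
E
```

```text
grip end (array([0.43523244, 0.04124682, 0.20303171]), [np.float64(6.570789231505767e-05), np.float64(6.57078923150693e-05)])
(268, 221) [0.636 0.16  0.165]
(367, 222) [ 0.629 -0.091  0.165]
(370, 285) [ 0.469 -0.094  0.165]
(265, 279) [0.489 0.169 0.165]
```

View pics/c1.png

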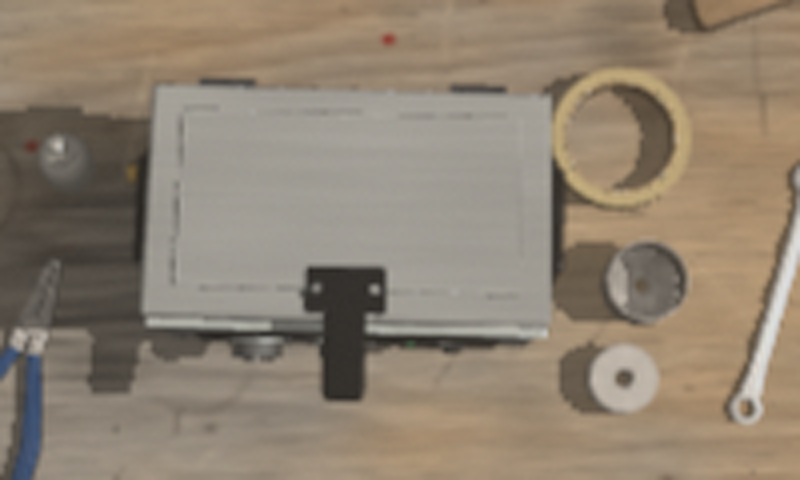

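The crop puts the lid's back corners at (269.2, 221.5) and (368.0, 223.5), and its front corners at (266.2, 278.7) and (367.5, 282). The end of the grip is at (315.7, 299.5), so the lid is ajar. Next is a close look with the wrist camera on the robot's side.

```bash
python3 - <<'E'
from h import *
t,s=arm.get_calibration("top"),arm.get_calibration("side")
for p in [(269.2,221.5),(368,223.5)]: print(plane(t,p,.165).round(4))
p=np.array(arm.current_ee_pos())
arm.move_l(p+[0,0,.2],feed=.25)
arm.move_to([.47,.04,.40],tool(np.pi-.03))
c=arm.get_calibration("wrist");im=arm.snapshot("wrist")
np.savez("w1.npz",**{k:np.array(v) for k,v in c.items()})
cv2.imwrite("pics/w1.png",im[:,:,::-1])
print(arm.current_t(),np.round(arm.current_joint_positions(),1),np.array(c["cam_to_world"]).round(3).tolist())
E
```

```text
[0.6351 0.157  0.165 ]
[ 0.6247 -0.0939  0.165 ]
3.6667 [ -2.5   7.5  79.3  -0.   93.3 -90.7] [[0.032, 0.966, 0.256, 0.398], [0.999, -0.031, -0.008, 0.041], [0.0, 0.256, -0.967, 0.571], [0.0, 0.0, 0.0, 1.0]]
```

View pics/w1.png

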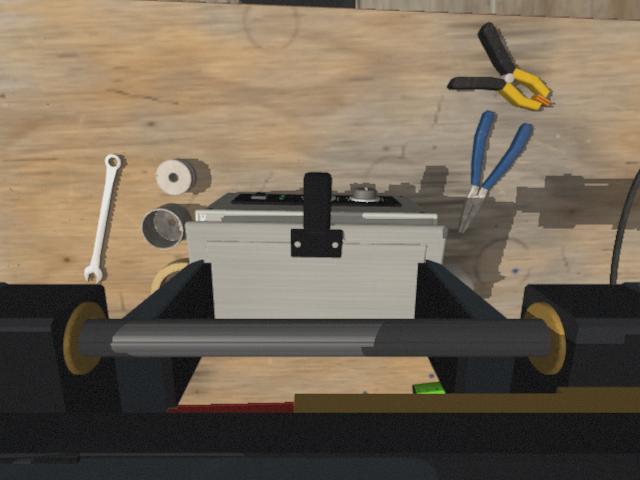

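The wrist view, with +y to the right and +x down, shows the free end of the grip at about (318, 172). The lid's front edge runs from about (187, 224) to (447, 226). The grip sits between the fingers' directions.

```bash
python3 - <<'E'
from h import *
t,s=arm.get_calibration("top"),arm.get_calibration("side");w=dict(np.load("w1.npz"))
im=cv2.imread("pics/w1.png");g=im.max(2)
for r in (180,190,200,210,220):
    x=np.where(g[r,285:350]<55)[0]+285;print(r,x.min(),x.max(),end='; ')
col=g[160:240,318];print("\nrows",160+np.where(col<55)[0].min())
print(tri([(t,(315.7,299.5)),(w,(318,173))]),tri([(w,(318,173)),(s,(378,244))]),tri([(t,(315.7,299.5)),(w,(318,173)),(s,(378,244))]))
# front lid corners wrist+top
print(tri([(t,(266.2,278.7)),(w,(447,226))]),tri([(t,(367.5,282)),(w,(187,222.5))]))
E
```

```text
180 304 330; 190 304 330; 200 285 347; 210 303 330; 220 304 329; 
rows 173
(array([0.43398364, 0.04276549, 0.2059061 ]), [np.float64(0.000831029493099159), np.float64(0.0008310294930991643)]) (array([0.43442888, 0.04363807, 0.20521477]), [np.float64(0.0002793665863723052), np.float64(0.0002793665863722793)]) (array([0.43434523, 0.04283161, 0.20452744]), [np.float64(0.0009651404809935235), np.float64(0.0007787203893133763), np.float64(0.0005519762410657319)])
(array([0.48658804, 0.16126026, 0.2057472 ]), [np.float64(0.00013148504873068808), np.float64(0.0001314850487306742)]) (array([ 0.47653577, -0.08452279,  0.19100937]), [np.float64(0.002380700686376256), np.float64(0.0023807006863762713)])
```

```bash
cat >> h.py <<'E'
YAW=-.041; H=np.array([.631,.0335,.159]); X=np.array([np.cos(YAW),np.sin(YAW),0]);Z=np.array([0,0,1.]);R=tool(np.pi+YAW)
def P(a): return H+X*(-.181*np.cos(a)+.004*np.sin(a))+Z*(.181*np.sin(a)+.004*np.cos(a)-arm.grip_depth)
E
python3 - <<'E'
from h import *
p=P(.167);print(p)
for a in (.167,1,1.68): print(arm.solve_ik(P(a),R) is not None)
arm.move_l([p[0],p[1],.30],R,feed=.2)
arm.move_l(p,R,feed=.1)
print("F",np.round(arm.current_force(),1))
arm.grip(0.0)
print(arm.current_t(),arm.current_width(),arm.current_grasp_force(),np.round(arm.current_force(),1))
if .02<arm.current_width()<.03:
    for a in np.append(np.arange(.30,1.7,.14),1.70):
        arm.move_l(P(a),R,feed=.1)
        f=np.array(arm.current_force());print(round(a,2),f.round(1),round(arm.current_width(),4))
        if np.linalg.norm(f)>45: break
im=arm.snapshot("side");cv2.imwrite("pics/s2.png",im[:,:,::-1]);print(arm.current_t())
E
```

```text
[0.45333243 0.04078845 0.17423105]
True
True
True
F [ 0.7  0.  -0.9]
6.7417 0.026077992053154007 30.011196434497833 [ 1.3 19.6 -1.1]
0.3 [ 1.2 17.7  0.8] 0.0259
0.44 [ 0.9 16.5  1.8] 0.0262
0.58 [ 0.6 15.4  1.3] 0.026
0.72 [ 0.4 14.5  2.6] 0.0261
0.86 [ 1.3 13.1  2.3] 0.0254
1.0 [1.9 9.7 0.9] 0.0259
1.14 [ 3.5  9.4 -1. ] 0.026
1.28 [ 3.   7.2 -0.5] 0.0261
1.42 [ 1.4  5.8 -0.7] 0.0257
1.56 [1.8 5.8 0.4] 0.0258
1.7 [3.9 5.2 1.9] 0.0259
11.1833
```

View pics/s2.png

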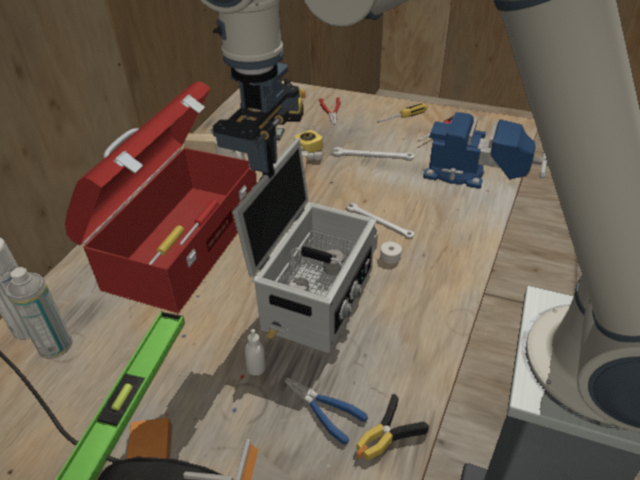

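The lid stands open and leaning back, and the black handle sleeve is visible at about (320, 255) in the side view, with the basket inside the tank. I'll release the grip, back off and look at the handle from close by.

```bash
python3 - <<'E'
from h import *
arm.grip(0.09)
p=np.array(arm.current_ee_pos());print(p,P(1.7))
arm.move_l(p+[0,0,.06],feed=.15)
arm.move_l([.49,.036,.40],feed=.25)
c=arm.get_calibration("wrist");im=arm.snapshot("wrist")
np.savez("w2.npz",**{k:np.array(v) for k,v in c.items()})
cv2.imwrite("pics/w2.png",im[:,:,::-1])
cv2.imwrite("pics/s3.png",arm.snapshot("side")[:,:,::-1])
print(arm.current_t(),np.round(arm.current_force(),1))
E
```

```text
[0.65826099 0.03237985 0.31914943] [0.65826458 0.03238153 0.31917595]
13.7167 [ 0.5  1.4 -0.1]
```

View pics/w2.png

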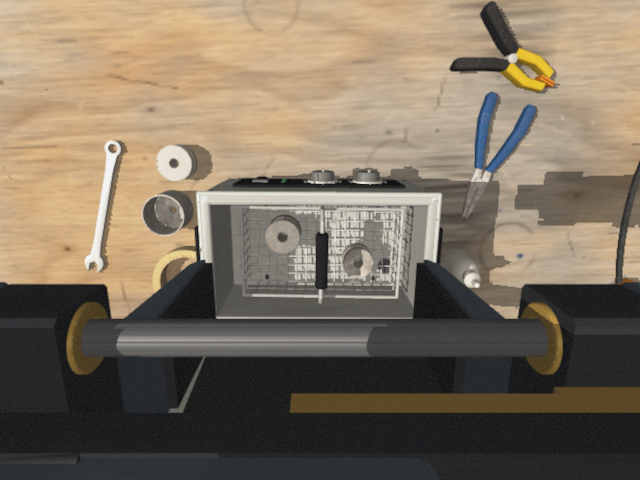

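The basket's black sleeve is at about (321.5, 233) to (321.5, 289). The drums are on either side, at (283, 234) and (359, 262). The basket sits slightly to the +y side in the tank.

```bash
python3 - <<'E'
from h import *
w=dict(np.load("w2.npz"));s=arm.get_calibration("side")
im=cv2.imread("pics/w2.png");g=(im.max(2)<60).astype(np.uint8)[225:300,300:345]
n,l,st,ce=cv2.connectedComponentsWithStats(g);i=1+np.argmax(st[1:,4]);print(st[i],ce[i]+[300,225])
x,y,ww,hh=st[i][:4];ys,xs=np.where(l==i)
e=[(300+xs[ys==r].mean(),225+r) for r in (y,y+hh-1)];print(e)
for p in e: print(plane(w,p,.146))
si=cv2.imread("pics/s3.png");m=(si.max(2)<50).astype(np.uint8)[235:275,295:345]
n,l,st,c2=cv2.connectedComponentsWithStats(m);j=1+np.argmax(st[1:,4]);sc=c2[j]+[295,235];print(st[j],sc)
print(tri([(w,ce[i]+[300,225]),(s,sc)]))
# rim outer corners front (z=.155)
print(plane(w,(198,193),.155),plane(w,(441,193),.155))
E
```

```text
[ 15   7  13  58 643] [321.26127527 260.23794712]
[(np.float64(318.0), np.int32(232)), (np.float64(324.0), np.int32(289))]
[0.52358993 0.03831782 0.146     ]
[0.58952985 0.04244907 0.146     ]
[  6  12  31  17 275] [315.75272727 254.36363636]
(array([0.55848074, 0.04071971, 0.13857974]), [np.float64(0.00042724771026407527), np.float64(0.00042724771026412384)])
[ 0.47491183 -0.08345851  0.155     ] [0.48537112 0.16646332 0.155     ]
```

```bash
python3 - <<'E'
from h import *
g=np.array([.5572,.0407,.139-arm.grip_depth])
arm.move_l([g[0],g[1],.26],R,feed=.15)
arm.move_l(g,R,feed=.08)
print("F",np.round(arm.current_force(),1))
arm.grip(0.0)
w=arm.current_width();print(w,arm.current_grasp_force(),np.round(arm.current_force(),1))
if .010<w<.019:
    for dz in (.01,.06,.11,.156):
        arm.move_l(g+[0,0,dz],R,feed=.05)
        print(dz,np.round(arm.current_force(),1),np.round(arm.current_torque(),2),arm.current_width())
cv2.imwrite("pics/s4.png",arm.snapshot("side")[:,:,::-1]);print(arm.current_t())
E
```

```text
F [ 0.2 -0.1  0.4]
0.013777171604549877 29.990151822566986 [-0.3  0.7  0.2]
0.01 [-0.   0.3 -7.7] [ 0.1  -0.13  0.03] 0.01420064543952689
0.06 [ 0.1  0.4 -8. ] [ 0.05 -0.14  0.07] 0.013917542511024422
0.11 [ 0.2 -0.3 -8.4] [ 0.19 -0.1   0.04] 0.01379019398054768
0.156 [ 0.1  0.1 -8.3] [ 0.1  -0.12  0.01] 0.013645538423444402
21.7167
```

View pics/s4.png

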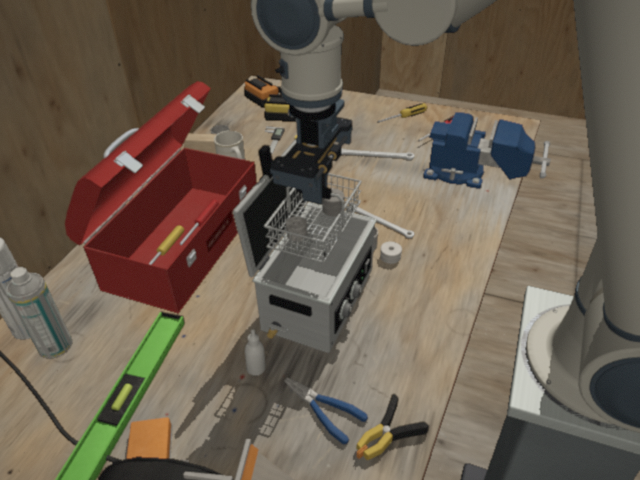

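The basket hangs level above the rim at about (315, 215), with both drums in it and the lid still open. I'll hold it there now and check for drift.

```bash
python3 - <<'E'
from h import *
a=cv2.imread("pics/s4.png")
arm.sleep(5.0)
b=arm.snapshot("side")[:,:,::-1]
print((cv2.absdiff(a,np.ascontiguousarray(b)).max(2)>40).sum(),np.round(arm.current_force(),1),arm.current_width(),np.round(arm.current_ee_pos(),4),arm.current_t())
print(arm.sign_off())
E
```

```text
3 [-0.2 -0.1 -6.8] 0.013856004784971591 [0.5572 0.0407 0.2762] 26.7667
the job is handed in; nothing more can be done
None
```

The job is handed in: the lid is open and leaning back, and the basket, with both holders in it, is held still and level to the eye about 5.5 cm above the rim. It was held 5 s before hand-in at 26.8 s, and the things round the cleaner were not touched.

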